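# Pack the marzipan moulds and latch the case

### The job

Put away all the plaster moulds lying on the bench: stand the round drum moulds in the wide bay of the aluminium case and the oblong block moulds in the narrow bay, dish side up and flat on the floor. Then lower the lid fully shut, swing the draw latch's wire loop over so that its bar hooks behind the keeper on the lid, and snap the latch lever right down over centre so the case is locked. Leave the almond bowl, the brush and the palette knife where they are.

Things in the scene. Friction and masses are not known exactly. Their poses are not given: they have to be found in the camera images.
- case: Aluminium case fixed to the bench, 265 (its x) by 260 (y) by 65 mm high; origin at the centre of its underside, x from the latch side (near the robot) to the hinge side. x -132.5 to -37.5: solid flat deck, 65 mm high, carrying the latch (pivot cheeks y -18.5 to 18.5, up to 95 mm). Behind it an open tray: 5 mm walls 65 mm high, floor at 6 mm, a 5 mm divider 50 mm high splits it in two bays.
- wide_bay (a point): Centre of the floor of the wide bay (for drums), 6 mm above the bench; the bay is 160 mm along the case's x by 150 mm along its y, on the case's +y side. Axes as the case's.
- narrow_bay (a point): Centre of the floor of the narrow bay (for blocks), 6 mm above the bench; the bay is 160 mm along the case's x by 95 mm along its y, on the case's -y side. Axes as the case's.
- lid (a joint): Lid angle in rad: 0 = shut, grows as it opens; at most 1.95, leaning back past upright. The lid stays at whatever angle it is left (hinge friction about 0.5 N m): push its outer face all the way down; it neither falls nor springs.
- lid_hinge (a point): On the lid's hinge axis (parallel to the case's y), middle of the case's far edge, height 65 mm. The lid is a flat plate 170 mm from hinge to free edge, 260 mm wide, 8 mm thick; its outer face (top when shut) lies 8 mm off the hinge plane, and on it, at mid width, 102 to 133 mm from the hinge, stands the 18 mm wide keeper, 21.5 mm tall.
- lid_edge (a point): Middle of the lid's free edge, on its outer (upper when shut) face.
- keeper (a point): On the lid: where the centre of the loop's bar sits when hooked, 4 mm to the hinge side of the keeper's 5 mm thick upright; axes are the lid's (shut: x from latch to hinge, z up). A lip overhangs 4 mm to the hinge side, its underside 5.5 mm and its top 9.5 mm above this point; a ledge 5.5 mm below runs 26 mm back. The bar must come down behind the lip onto the ledge.
- lever (a joint): Latch lever angle in rad: 0 = fully down, pointing along the case's -x (towards the robot); pi/2 = upright; at most 2.0, leaning towards the lid. Light friction holds it while the loop is slack. With the loop hooked, pushing it down stretches the sprung loop (under 10 N at the lever's end); about 0.26 rad before fully down it passes centre and is drawn the rest of the way.
- lever_pivot (a point): On the lever's pivot axis (parallel to the case's y), height 85 mm, at x -52.5 mm in the case. The lever is a steel strip 22 mm wide and 5 mm thick reaching 47 mm from the pivot.
- lever_tip (a point): Centre of the rolled end of the lever (8 mm diameter, 22 mm wide), 43 mm from the pivot.
- loop (a joint): Loop angle in rad relative to the lever. The loop's elevation above the case's +x (towards the lid) is this minus the lever angle: about 0 = lying forward over the lid, pi/2 = straight up, about 3.3 = laid back on two rubber rests (18 mm tall, under the bar's ends) at the deck's front. It swings freely and falls under its own weight either way.
- loop_bar (a point): Centre of the loop's cross bar: 8 mm rod, 52 mm long, parallel to the case's y; two 6 mm side rods join it to the loop's pivot on the lever, 72 mm away, 14 mm from the lever pivot: at lever angle a it is -14 cos(a-0.26) mm in case x and +14 sin(a-0.26) mm in height from it. With the lever at 1.7 or more the bar falls clear behind the lip; lower, it may land on it. The lever stands inside the loop.
- drum1: Plain plaster mould shaped like a squat round drum, 50 mm diameter, 42 mm tall, about 160 g, shallow dish (14 mm deep) in its top; origin at the centre of its underside, z up. May be absent (None).
- drum2: Plain plaster mould shaped like a squat round drum, 50 mm diameter, 42 mm tall, about 160 g, shallow dish (14 mm deep) in its top; origin at the centre of its underside, z up. May be absent (None).
- drum3: Plain plaster mould shaped like a squat round drum, 50 mm diameter, 42 mm tall, about 160 g, shallow dish (14 mm deep) in its top; origin at the centre of its underside, z up. May be absent (None).
- block1: Plain plaster mould shaped like an oblong block, 62 mm long (its x) by 40 mm wide (its y) by 42 mm tall, about 190 g, oblong recess (12 mm deep) in its top; origin at the centre of its underside, z up. May be absent (None).
- block2: Plain plaster mould shaped like an oblong block, 62 mm long (its x) by 40 mm wide (its y) by 42 mm tall, about 190 g, oblong recess (12 mm deep) in its top; origin at the centre of its underside, z up. May be absent (None).
- bowl: Bystander: clear bowl of almonds, 150 mm across, 50 mm high; origin at the centre of its underside.
- brush: Bystander: pastry brush lying flat, 200 mm long (its x), wooden handle; origin under its middle.
- palette: Bystander: palette knife with black handle and steel blade lying flat, 200 mm long (its x); origin under its middle.
Not all that is in view belongs to the job. Leave any black, orange or turquoise look-alike of the drum2 alone.

How it is judged:
On the way, in this order (a step that is already met when the one before it is completed fails the run):
1. every mould that is there stands in its bay: drums in the wide bay, blocks in the narrow bay (x of drum1 in the frame of case between -0.0325 and 0.1275 m and y of drum1 in the frame of case between -0.025 and 0.125 m and z of drum1 in the frame of case between 0 and 0.016 m and angle between each of drum1, drum2, drum3, block1, block2's own z axis and vertical below 0.25 rad and x of drum2 in the frame of case between -0.0325 and 0.1275 m and y of drum2 in the frame of case between -0.025 and 0.125 m and z of drum2 in the frame of case between 0 and 0.016 m and x of drum3 in the frame of case between -0.0325 and 0.1275 m and y of drum3 in the frame of case between -0.025 and 0.125 m and z of drum3 in the frame of case between 0 and 0.016 m and x of block1 in the frame of case between -0.0325 and 0.1275 m and y of block1 in the frame of case between -0.125 and -0.03 m and z of block1 in the frame of case between 0 and 0.016 m and x of block2 in the frame of case between -0.0325 and 0.1275 m and y of block2 in the frame of case between -0.125 and -0.03 m and z of block2 in the frame of case between 0 and 0.016 m), for 0.2 s.
2. the lid is fully shut (value of joint lid below 0.03 rad), for 0.2 s.
3. with the lever still up, the loop's bar lies hooked behind the keeper, below its lip (value of joint lid below 0.03 rad and value of joint lever above 0.8 rad and x of loop_bar in the frame of keeper between -0.005 and 0.018 m and z of loop_bar in the frame of keeper between -0.006 and 0.005 m), for 0.2 s.
4. the lever is snapped fully down with the loop still hooked (value of joint lid below 0.03 rad and value of joint lever below 0.08 rad and x of loop_bar in the frame of keeper between -0.005 and 0.018 m and z of loop_bar in the frame of keeper between -0.006 and 0.005 m), for 0.2 s.
At the end, for the whole second after the job is handed in: Every mould present stands upright (within 0.25 rad) on the floor of its own bay (underside within 10 mm of the floor), lid within 0.03 rad of shut, lever within 0.08 rad of fully down, the loop's bar within 6 mm of its seat behind the keeper (all of step 1 and value of joint lid below 0.03 rad and value of joint lever below 0.08 rad and distance between loop_bar and keeper below 0.006 m); the robot touches nothing.
It fails at once if the almond bowl is moved more than 30 mm (distance of bowl from where it was at the start of the episode above 0.03 m).
It fails at once if the brush is moved more than 30 mm (distance of brush from where it was at the start of the episode above 0.03 m).
It fails at once if the palette knife is moved more than 30 mm (distance of palette from where it was at the start of the episode above 0.03 m).
Of drum1, drum2, drum3, block1, block2 only 3 to 5 are there at a start; the rules pass over those that are not, and their reading is None.
At some moment in a run one of drum1, drum2, drum3, block1, block2 may be knocked a few centimetres aside while the robot is not near it.
Once in a run the grip may slacken for a moment while it holds something.
It also fails if it takes over 210 s, if anything falls off the work surface, if the arm or the gripper's body presses on something with over 40 N, if the wrist force passes 120 N, or if a joint passes its speed limit or range.

### The arm

A 6-joint arm with a two-finger parallel gripper is mounted at the origin on the work surface. World frame = base frame: x ahead of the robot, y to its left, z up, the work surface at z = 0. Lengths are in m, angles in rad, forces in N, time in s.
With the tool pointing down it reaches from about 0.25 to 0.775 m from the base axis. Payload 4 kg.
Tool frame: the origin (TCP) lies midway between the tips of the shut fingers; the grasp point (between the pads) lies 19 mm behind it (robot.hold_point_z is the distance from the TCP to the grasp point, in m); z points along the fingers, y is the line along which they close (so a half turn about z gives the same grasp; the last joint's range is limited). The gripper opens to 94 mm and grips with 3 to 60 N. Pads are 16 mm wide; open, the fingers measure 119 mm over their backs; the gripper's body (75 mm by 177 mm) begins 78 mm behind the grasp point.
Start: joints at [1.231, 0.087, 1.371, -0, 1.684, -0.103], TCP at [0.129, 0.535, 0.206] pointing down, gripper open.
Joint ranges: [-3.1, 3.1], [-0.76, 2.03], [0.27, 2.55], [-1.08, 4.22], [0.17, 2.65], [-2.57, 2.57]. Speed limits (rad/s): [2.79, 2.79, 3.14, 3.14, 3.14, 3.14].

### API

Orientations are given as a rotation vector (axis times angle).
In Python, from rig import telemetry, camera, camera_info, ticket, outline_of, robot gives the robot as it stands.
- The arm moves only by the tool move_arm, never from a script. Its argument "series" is a list that holds one entry, the list of rows, each a list of 7 numbers: the finger opening in mm, from 0 to 94, then the shift along the tool's x, y, z in mm, then the turn, a rotation vector about the tool's x, y, z in rad. A call has 1 to 8 rows; each row is the pose to reach, as a shift and turn from the pose commanded when the call began, along the tool's axes at that moment; what a row does not reach only later rows make up. A row lasts 1/12 s, in which the tool goes at most 41.7 mm and 7.16 degrees, less where a joint would pass 70% of its speed; a pose out of reach is approached as far as the arm can. A call with a gripper value outside its range is refused whole. The fingers move at their own pace and stop on an object; "force" is the grip in N (left out, the last holds). Time passes only in rows, so rows that repeat a pose let the fingers close. It gives the time, the measured TCP pose, the force, the opening and the grip force at its end, in the units of the state.
- telemetry.get_state(): the state, without advancing time (a new reading comes with each control period).
- camera(name): name is "side" or "top" or "wrist"; returns the picture (400x640x3 uint8, blue, green, red); there is no depth.
- camera_info(name): a dict with "mtx" (3x3 intrinsics, pixels), "D" ([k1, k2, p1, p2, k3] as OpenCV has them; the pictures are not rectified), "cam_to_world" (4x4, takes a point from camera to world coordinates). Camera axes: x right, y down, z forward; pixel columns grow to the right and rows downward; lengths in m; the calibration is good to about 2 mm. A picture is of the moment at which its call begins: read the wrist's pose just before it. camera_info takes no time and is no camera call; for the wrist camera it gives the pose at the moment of the call.
- ticket.sign_off(): hands the job in; it is judged then, once.
Trained networks look in the newest picture that a camera, given by its name, has taken for a name from the list of things; names that differ only in an ending like _2 or _b are one class to them, and where a whole thing is asked for, a point or a joint stands for the part that bears it (a point fixed in the world has none). Each returns a list of dicts, best first, with "conf" (0 to 1); they miss things now and then, are a little off and sometimes report something else, mostly with a low value. They report only what shows in the picture. A call takes as long as a camera call. They do not tell look-alikes from the thing itself.
- outline_of(query, camera): "region" (400x640 bool, what is visible of it) and "bbox" ([left, top, right, bottom] in pixels, round what is visible of it).
The state is a dict: "clock": time; "qpos": joint angles; "qd": joint speeds; "joint_torque": joint torques, N m; "tool_pos": TCP position; "tcp_rot": TCP orientation; "wrist_force": force on the tool from outside, world axes, zero at the start; "torque": the same for the moment, N m; "opening": finger opening in m; "grasp_force": force on a finger pad.
Only numpy, scipy, OpenCV 4.12 (cv2) and the standard library are available. Lean on these libraries where they do the work, as an engineer would, in place of code of your own. Each camera call takes 0.05 s, during which the arm holds its last target. There are 200 camera calls.

## Working session

There is one attempt and no reset: what is moved stays moved. The work goes in short steps, Python scripts to look and compute and a tool call to move; the robot and the scene stay as the last step left them, time stands still between calls to the robot, and variables do not carry over. Pictures are saved under pics/ and viewed, at most 14 in all, crops included, and the job is handed in when it is done.

Besides the shell and the picture viewer there is one more tool, called after "Emit:" by a JSON object that holds its "op" and its "data". move_arm: Moves the arm, as the interface text tells. Its arguments: {"type":"object","properties":{"series":{"type":"array","items":{"type":"array","items":{"type":"array","items":{"type":"number"}}}},"force":{"type":"number"}},"required":["series"]}

```bash
ls; mkdir -p pics
cat > h.py <<'E'
import numpy as np, cv2, json
from rig import telemetry, camera, camera_info, ticket, outline_of, robot
from scipy.spatial.transform import Rotation as R
def ray(cam,uv,info=None):
    i=info or camera_info(cam); T=np.array(i["cam_to_world"])
    p=cv2.undistortPoints(np.array(uv,float).reshape(-1,1,2),np.array(i["mtx"]),np.array(i["D"])).reshape(-1,2)
    d=np.c_[p,np.ones(len(p))]@T[:3,:3].T
    return T[:3,3],d
def onz(cam,uv,z,info=None):
    o,d=ray(cam,uv,info); return o+d*((z-o[2])/d[:,2])[:,None]
def proj(cam,P,info=None):
    i=info or camera_info(cam); T=np.linalg.inv(np.array(i["cam_to_world"]))
    P=np.array(P,float).reshape(-1,3)
    return cv2.projectPoints(P,cv2.Rodrigues(T[:3,:3])[0],T[:3,3],np.array(i["mtx"]),np.array(i["D"]))[0].reshape(-1,2)
E
python3 - <<'E'
from h import *
for c in("top","side"):
    im=camera(c); cv2.imwrite(f"pics/{c}0.png",im)
    print(c,np.round(camera_info(c)["cam_to_world"],3).tolist(),np.round(camera_info(c)["mtx"],1).tolist())
    for q in("drum1","block1","case","lid","loop","lever","bowl","brush","palette"):
        for d in outline_of(q,c)[:6]:
            m=cv2.moments(d["region"].astype(np.uint8))
            print(c,q,round(d["conf"],2),np.round(d["bbox"]).tolist(),round(m["m10"]/max(m["m00"],1)),round(m["m01"]/max(m["m00"],1)),int(m["m00"]))
s=telemetry.get_state();print(s)
E
```

```text
pics
top [[0.006, -0.997, 0.08, 0.489], [-1.0, -0.006, 0.006, -0.049], [-0.006, -0.08, -0.997, 1.024], [0.0, 0.0, 0.0, 1.0]] [[381.8, 0.0, 323.6], [0.0, 381.8, 195.2], [0.0, 0.0, 1.0]]
top drum1 0.87 [447.0, 228.0, 472.0, 246.0] 460 235 337
top drum1 0.79 [413.0, 247.0, 436.0, 270.0] 424 259 368
top drum1 0.77 [453.0, 262.0, 479.0, 284.0] 467 273 413
top drum1 0.71 [374.0, 262.0, 397.0, 287.0] 385 274 364
top drum1 0.66 [189.0, 182.0, 215.0, 204.0] 201 195 354
top drum1 0.65 [404.0, 288.0, 427.0, 308.0] 416 297 348
top block1 0.94 [412.0, 194.0, 441.0, 223.0] 427 207 451
top case 0.77 [234.0, 104.0, 368.0, 257.0] 307 179 15195
top case 0.68 [237.0, 104.0, 357.0, 153.0] 301 127 4275
top case 0.56 [299.0, 215.0, 327.0, 250.0] 312 234 379
top lid 0.58 [237.0, 100.0, 360.0, 153.0] 301 127 4464
top loop 0.8 [303.0, 219.0, 328.0, 253.0] 314 240 238
top lever 0.52 [298.0, 217.0, 327.0, 250.0] 312 234 308
top bowl 0.96 [384.0, 105.0, 440.0, 156.0] 413 131 2547
top brush 0.86 [195.0, 94.0, 231.0, 164.0] 211 134 912
top brush 0.6 [242.0, 106.0, 365.0, 258.0] 307 179 15088
top palette 0.7 [306.
[... 1046 characters left out ...]
, 259.0, 226.0] 237 216 359
{'clock': 1.0, 'qpos': array([ 1.23095124e+00,  8.71537608e-02,  1.37069921e+00, -2.52063272e-05,
        1.68358906e+00, -1.03099423e-01]), 'qd': array([ 0.00064891, -0.00023813, -0.00131846, -0.00109117,  0.00026607,
        0.00023205]), 'joint_torque': array([-2.86392687e-04, -3.40041518e+01, -3.02612078e+01,  7.18148961e-02,
        2.35579326e-02,  1.26521407e-06]), 'tool_pos': array([0.12901639, 0.53467368, 0.20553158]), 'tcp_rot': array([3.71008994e-01, 3.11955049e+00, 2.22172506e-04]), 'wrist_force': array([ 0.54360375, -0.49061935,  0.15673828]), 'torque': array([-0.01666149, -0.01414329,  0.01255294]), 'grasp_force': 0.0, 'opening': 0.09387462713690338}
```

Run:
```python
import cv2
im=cv2.imread("pics/top0.png")[60:330,170:500]
cv2.imwrite("pics/top0c.png",cv2.resize(im,None,fx=2.2,fy=2.2,interpolation=cv2.INTER_CUBIC))
```

```text
(no output)
```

View pics/top0c.png

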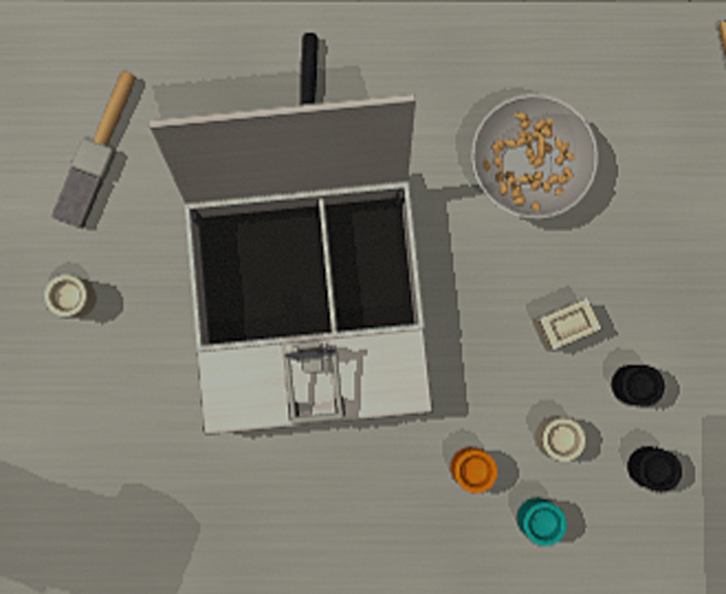

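The crop shows plaster drums at about (201,195) and (424,259) and a plaster block at (427,207). The look-alikes are orange (385,274), turquoise (416,297) and black (460,235) and (467,273). The lid is open past upright and the loop is laid back on the deck.

Run:
```python
from h import *
a=cv2.imread("pics/top0.png")[140:262,230:375]
a=cv2.resize(a,None,fx=5.4,fy=4.9*1.0,interpolation=cv2.INTER_CUBIC)
a=cv2.imread("pics/top0.png")[140:262,230:375]; a=cv2.resize(a,None,fx=4,fy=4,interpolation=cv2.INTER_CUBIC)
cv2.imwrite("pics/case.png",a)
b=cv2.imread("pics/side0.png")[110:330,150:450]; b=cv2.resize(b,None,fx=2.6,fy=2.6,interpolation=cv2.INTER_CUBIC)
cv2.imwrite("pics/side.png",b)
for n,uv,z in(("d1",(201,195),.04),("d2",(424,259),.04),("b",(427,207),.04),("bl",(263.2,256.8),.065),("br",(365.5,246.8),.065),("tl",(255.5,152.3),.065),("orange",(385,274),.04),("bowl",(413,131),.03),("black",(460,235),.04)):
    print(n,np.round(onz("top",uv,z),3))
```

```text
d1 [[0.567 0.274 0.04 ]]
d2 [[ 0.407 -0.3    0.04 ]]
b [[ 0.54 -0.31  0.04]]
bl [[0.412 0.106 0.065]]
br [[ 0.438 -0.149  0.065]]
tl [[0.675 0.131 0.065]]
orange [[ 0.369 -0.201  0.04 ]]
bowl [[ 0.741 -0.279  0.03 ]]
black [[ 0.468 -0.393  0.04 ]]
```

View pics/case.png

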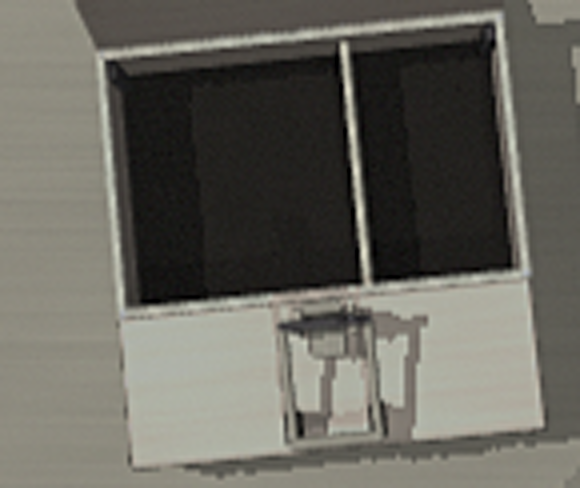

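View pics/side.png

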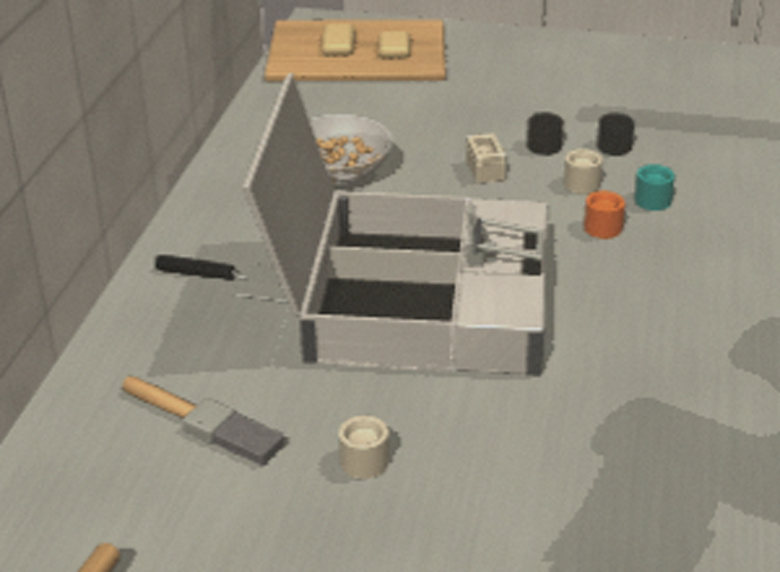

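The case crop gives deck and tray corners. The side view confirms only three plaster moulds: two drums and one block, all upright.

```bash
cat >> h.py <<'E'
def case2w(P):
    c=json.load(open("case.json")); a=c[2]; Rm=R.from_euler('z',a).as_matrix()
    return np.array(P,float).reshape(-1,3)@Rm.T+np.array([c[0],c[1],0])
def rel(target,yaw=None):
    "tool-frame shift (mm) from current commanded~measured pose to target TCP, and turn to tool-down with closing line at yaw"
    s=telemetry.get_state(); Rt=R.from_rotvec(s["tcp_rot"])
    sh=Rt.inv().apply(np.array(target)-s["tool_pos"])*1000
    out=[np.round(sh,1).tolist()]
    if yaw is not None:
        best=None
        for k in(0,np.pi):
            y=np.array([np.cos(yaw+k),np.sin(yaw+k),0]);z=np.array([0,0,-1.]);x=np.cross(y,z)
            rv=(Rt.inv()*R.from_matrix(np.c_[x,y,z])).as_rotvec()
            if best is None or np.linalg.norm(rv)<np.linalg.norm(best): best=rv
        out.append(np.round(best,3).tolist())
    return out
E
python3 - <<'E'
from h import *
from scipy.optimize import least_squares
M=np.array([[-.1325,.13],[-.1325,-.13],[.1325,.13],[.1325,-.13],[-.0375,.13],[-.0375,-.13]])
uv=[(263,256.75),(366.25,246.75),(255.2,153.2),(355,143.9),(260.25,219.5),(362.5,209.25)]
W=onz("top",uv,.065)[:,:2]
def f(p):
    c,s=np.cos(p[2]),np.sin(p[2]);return (M@np.array([[c,s],[-s,c]])+p[:2]-W).ravel()
r=least_squares(f,[.54,0,.1]);print(r.x,np.round(r.fun*1000,1))
json.dump(r.x.tolist(),open("case.json","w"))
for n,p in(("drumA",(.008,.085,.006)),("drumB",(.008,.015,.006)),("drumC",(.09,.05,.006)),("block",(.047,-.0775,.006)),("pivot",(-.0525,0,.085)),("keeper",(0.0135,0,.073))):print(n,np.round(case2w(p),3))
# block yaw
d=outline_of("block1","top") if 0 else None
camera("top");d=outline_of("block1","top")[0];c=max(cv2.findContours(d["region"].astype(np.uint8),0,2)[0],key=cv2.contourArea)
b=cv2.boxPoints(cv2.minAreaRect(c));print(b);print(np.round(onz("top",b,.042),3))
print(rel([.567,.274,.2],0))
print(robot)
E
```

```text
[ 0.55527871 -0.00904153  0.10201087] [-1.7  0.4 -1.6 -1.3  1.1  2.5  2.3 -2.2  0.3  1.4 -0.5 -0.8]
drumA [[0.555 0.076 0.006]]
drumB [[0.562 0.007 0.006]]
drumC [[0.64  0.05  0.006]]
block [[ 0.61  -0.081  0.006]]
pivot [[ 0.503 -0.014  0.085]]
keeper [[ 0.569 -0.008  0.073]]
[[412.48853 205.97379]
 [436.0951  195.6459 ]
 [441.99347 209.12787]
 [418.3869  219.45575]]
[[ 0.542 -0.272  0.042]
 [ 0.569 -0.333  0.042]
 [ 0.534 -0.348  0.042]
 [ 0.507 -0.287  0.042]]
[[-486.9, -150.6, 5.5], [0.0, -0.0, 1.334]]
<Robot object at 0x7ff415d581a0>
```

Run:
```python
from h import *
print(rel([.567,.274,.16],1.673))
```

```text
[[-486.9, -150.6, 45.5], [0.0, 0.0, -0.339]]
```

Emit:
{"op": "move_arm", "data": {"series": [[[94,-487,-151,45.5,0,0,-0.339],[94,-487,-151,45.5,0,0,-0.339],[94,-487,-151,45.5,0,0,-0.339],[94,-487,-151,45.5,0,0,-0.339],[94,-487,-151,45.5,0,0,-0.339],[94,-487,-151,45.5,0,0,-0.339],[94,-487,-151,45.5,0,0,-0.339],[94,-487,-151,45.5,0,0,-0.339]]], "force": 25}}

```text
clock: 1.77
tool_pos: [0.408, 0.3682, 0.1767]
tcp_rot: [-0.16, 3.137, 0.001]
wrist_force: [0.4, 1.3, 0.0]
opening: 0.0939
grasp_force: 0.0
```

Run:
```python
from h import *
print(rel([.567,.274,.16],1.673),telemetry.get_state()["clock"])
```

```text
[[-148.5, -109.9, 16.8], [0.001, 0.0, 0.0]] 1.7667
```

Emit:
{"op": "move_arm", "data": {"series": [[[94,-148,-110,17,0,0,0],[94,-148,-110,17,0,0,0],[94,-148,-110,17,0,0,0],[94,-148,-110,17,0,0,0],[94,-148,-110,17,0,0,0],[94,-148,-110,17,0,0,0],[94,-148,-110,17,0,0,0],[94,-148,-110,17,0,0,0]]]}}

```text
clock: 2.43
tool_pos: [0.564, 0.2761, 0.1599]
tcp_rot: [0.162, -3.137, -0.001]
wrist_force: [-0.2, -0.1, 0.5]
opening: 0.0936
grasp_force: 0.0
```

```bash
cat >> h.py <<'E'
def wlook(q,z,name=None):
    i=camera_info("wrist"); im=camera("wrist")
    if name: cv2.imwrite(f"pics/{name}.png",im)
    for d in outline_of(q,"wrist")[:4]:
        c=max(cv2.findContours(d["region"].astype(np.uint8),0,2)[0],key=cv2.contourArea)
        b=cv2.boxPoints(cv2.minAreaRect(c)); m=cv2.moments(c)
        e=cv2.minEnclosingCircle(c)
        print(q,round(d["conf"],2),np.round(d["bbox"]).tolist(),"cen",np.round(onz("wrist",(m["m10"]/m["m00"],m["m01"]/m["m00"]),z,i),4).tolist(),"box",np.round(onz("wrist",b,z,i)[:,:2],3).tolist())
E
python3 - <<'E'
from h import *
s=telemetry.get_state();print(s["tool_pos"])
wlook("drum1",.042,"w1")
print(np.round(camera_info("wrist")["cam_to_world"],3).tolist())
for q in("drum1",):
    print(rel([.567,.274,.16],1.673))
E
```

```text
[0.56403591 0.2760503  0.15985553]
drum1 0.2 [254.0, 262.0, 339.0, 382.0] cen [[0.6645, 0.2785, 0.042]] box [[0.689, 0.25], [0.633, 0.273], [0.649, 0.306], [0.706, 0.284]]
[[-0.105, 0.961, 0.255, 0.489], [0.994, 0.101, 0.029, 0.269], [0.002, 0.257, -0.967, 0.339], [0.0, 0.0, 0.0, 1.0]]
[[-2.9, -2.8, 0.3], [0.001, 0.0, 0.002]]
```

View pics/w1.png

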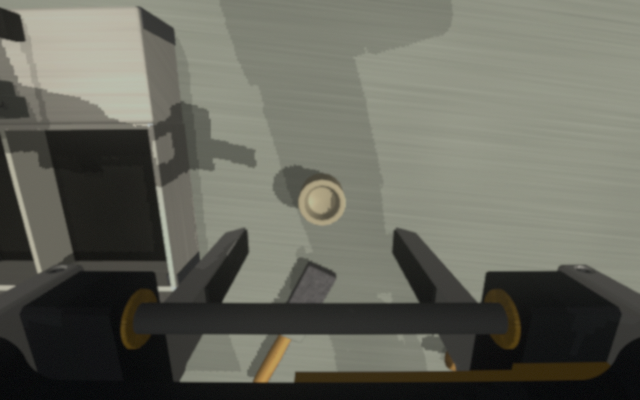

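The wrist view shows the drum's rim centred at about (322,201). The brush bristles begin around (320,268), and the case is at the left.

Run:
```python
from h import *
p=onz("wrist",[(322,201),(320,268),(148,128)],.042);print(p, onz("wrist",[(148,128)],.065),case2w((-.0375,.13,.065)))
t=p[0].copy();t[2]=.008;print(rel(t,1.673))
```

```text
[[0.56720719 0.27953357 0.042     ]
 [0.64385917 0.28554448 0.042     ]
 [0.51133973 0.1016912  0.042     ]] [[0.50959714 0.11459736 0.065     ]] [[0.50473523 0.11646387 0.065     ]]
[[-3.7, 2.5, 152.3], [0.001, 0.0, 0.002]]
```

Emit:
{"op": "move_arm", "data": {"series": [[[94,-4,2.5,40,0,0,0],[94,-4,2.5,80,0,0,0],[94,-4,2.5,115,0,0,0],[94,-4,2.5,140,0,0,0],[94,-4,2.5,152,0,0,0],[94,-4,2.5,152,0,0,0],[40,-4,2.5,152,0,0,0],[40,-4,2.5,152,0,0,0]]], "force": 25}}

```text
clock: 3.2
tool_pos: [0.5702, 0.2792, 0.0107]
tcp_rot: [-0.162, 3.133, 0.003]
wrist_force: [0.3, -0.4, 0.2]
opening: 0.084
grasp_force: 0.0
```

Emit:
{"op": "move_arm", "data": {"series": [[[40,0,0,0,0,0,0],[40,0,0,0,0,0,0],[40,0,0,0,0,0,0],[40,0,0,0,0,0,0],[40,0,0,0,0,0,0],[40,0,0,-40,0,0,0],[40,0,0,-80,0,0,0],[40,0,0,-120,0,0,0]]]}}

```text
clock: 3.87
tool_pos: [0.5675, 0.2775, 0.1271]
tcp_rot: [0.16, -3.133, 0.002]
wrist_force: [1.8, 0.3, -1.0]
opening: 0.05
grasp_force: 25.0
```

Run:
```python
from h import *
s=telemetry.get_state();print(s["tool_pos"],s["opening"],s["grasp_force"])
t=case2w((.09,.05,.13))[0];print(t,rel(t,1.673))
```

```text
[0.56745237 0.27745932 0.12711564] 0.04999429406900155 24.998519718647003
[0.63971913 0.0498636  0.13      ] [[-48.7, -233.8, -2.8], [-0.001, -0.004, -0.0]]
```

Emit:
{"op": "move_arm", "data": {"series": [[[40,-48.5,-234,-3,0,0,0],[40,-48.5,-234,-3,0,0,0],[40,-48.5,-234,-3,0,0,0],[40,-48.5,-234,-3,0,0,0],[40,-48.5,-234,-3,0,0,0],[40,-48.5,-234,-3,0,0,0],[40,-48.5,-234,-3,0,0,0],[40,-48.5,-234,-3,0,0,0]]]}}

```text
clock: 4.53
tool_pos: [0.6407, 0.0482, 0.1296]
tcp_rot: [0.155, -3.136, -0.001]
wrist_force: [0.0, 1.0, -1.4]
opening: 0.0497
grasp_force: 25.0
```

Run:
```python
from h import *
s=telemetry.get_state();print(s["tool_pos"],s["opening"],s["grasp_force"])
i=camera_info("wrist");im=camera("wrist")
for p in[(-.0325,.125,.065),(-.0325,-.025,.05),(-.0325,-.125,.065),(-.1325,.13,.065),(.1275,.125,.006),(-.0325,.125,.006),(-.0525,0,.085)]:
    u=proj("wrist",case2w(p),i)[0]
    if abs(u).max()<2000: cv2.circle(im,(int(u[0]),int(u[1])),3,(0,0,255),1)
cv2.imwrite("pics/w2.png",im)
t=case2w((.09,.05,.016))[0];print(t,rel(t,1.673))
```

```text
[0.6407088  0.04816052 0.12962765] 0.04973876654299544 24.998609125614166
[0.63971913 0.0498636  0.016     ] [[0.5, 0.0, 113.8], [0.001, -0.002, -0.002]]
```

View pics/w2.png

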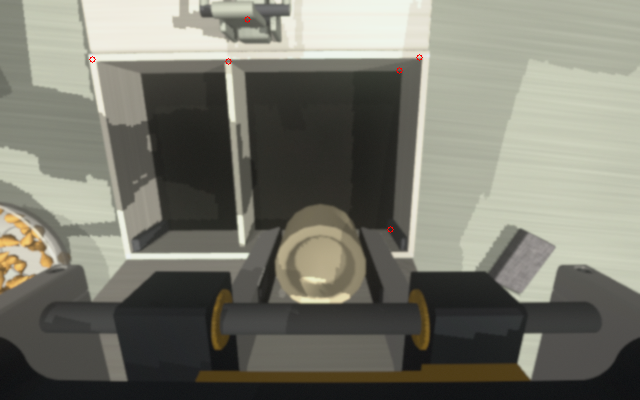

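The held drum is at (320,265) over the wide bay, and the projected bay corners match the picture.

Emit:
{"op": "move_arm", "data": {"series": [[[40,0.5,0,40,0,0,0],[40,0.5,0,70,0,0,0],[40,0.5,0,95,0,0,0],[40,0.5,0,107,0,0,0],[40,0.5,0,113,0,0,0],[40,0.5,0,114,0,0,0],[40,0.5,0,114,0,0,0],[40,0.5,0,114,0,0,0]]]}}

```text
clock: 5.25
tool_pos: [0.6419, 0.0505, 0.019]
tcp_rot: [-0.161, 3.133, -0.0]
wrist_force: [-1.5, -0.5, -1.7]
opening: 0.0498
grasp_force: 25.0
```

Emit:
{"op": "move_arm", "data": {"series": [[[75,0,0,0,0,0,0],[75,0,0,0,0,0,0],[75,0,0,0,0,0,0],[75,0,0,-35,0,0,0],[75,0,0,-75,0,0,0],[75,0,0,-115,0,0,0],[75,0,0,-125,0,0,0],[75,0,0,-125,0,0,0]]]}}

```text
clock: 5.92
tool_pos: [0.6435, 0.05, 0.1485]
tcp_rot: [-0.16, 3.125, -0.001]
wrist_force: [-0.0, 0.9, -0.6]
opening: 0.0752
grasp_force: 0.0
```

Run:
```python
from h import *
camera("top")
for q in("drum1","block1"):
  for d in outline_of(q,"top")[:7]:
    m=cv2.moments(d["region"].astype(np.uint8));print(q,round(d["conf"],2),np.round(onz("top",(m["m10"]/m["m00"],m["m01"]/m["m00"]),.035),3))
# hover over drum B; keep yaw
print(rel([.400,-.30,.17],1.673),rel([.545,-.31,.17],.42))
```

```text
drum1 0.77 [[ 0.405 -0.303  0.035]]
drum1 0.75 [[ 0.372 -0.411  0.035]]
drum1 0.66 [[ 0.311 -0.278  0.035]]
drum1 0.65 [[ 0.468 -0.394  0.035]]
drum1 0.62 [[ 0.593 -0.038  0.035]]
drum1 0.6 [[ 0.37  -0.201  0.035]]
drum1 0.57 [[ 0.539 -0.312  0.035]]
block1 0.77 [[ 0.54  -0.313  0.035]]
block1 0.71 [[ 0.761 -0.064  0.035]]
[[273.8, -323.9, -29.7], [0.0, -0.003, -0.0]] [[130.6, -348.6, -30.1], [-0.002, -0.003, 1.253]]
```

Emit:
{"op": "move_arm", "data": {"series": [[[75,272,-327,-30,0,0,0],[75,272,-327,-30,0,0,0],[75,272,-327,-30,0,0,0],[75,272,-327,-30,0,0,0],[75,272,-327,-30,0,0,0],[75,272,-327,-30,0,0,0],[75,272,-327,-30,0,0,0],[75,272,-327,-30,0,0,0]]]}}

```text
clock: 6.73
tool_pos: [0.4522, -0.2263, 0.1619]
tcp_rot: [0.161, -3.133, -0.005]
wrist_force: [0.4, -0.5, 0.1]
opening: 0.075
grasp_force: 0.0
```

Run:
```python
from h import *
print(rel([.400,-.303,.16],1.673))
```

```text
[[59.7, -71.0, 1.9], [0.004, -0.004, 0.0]]
```

Emit:
{"op": "move_arm", "data": {"series": [[[75,55,-65,2,0,0,0],[75,55,-65,2,0,0,0],[75,55,-65,2,0,0,0],[75,55,-65,2,0,0,0],[75,55,-65,2,0,0,0]]]}}

```text
clock: 7.15
tool_pos: [0.4062, -0.2951, 0.1609]
tcp_rot: [0.159, -3.135, -0.006]
wrist_force: [-0.7, 0.9, 0.2]
opening: 0.075
grasp_force: 0.0
```

Run:
```python
from h import *
print(rel([.400,-.303,.16],1.673)); wlook("drum1",.042,"w3")
```

```text
[[7.0, -7.2, 0.8], [0.004, -0.002, -0.001]]
drum1 0.89 [288.0, 166.0, 335.0, 215.0] cen [[0.4012, -0.3041, 0.042]] box [[0.377, -0.331], [0.372, -0.284], [0.426, -0.277], [0.431, -0.327]]
drum1 0.88 [321.0, 72.0, 368.0, 127.0] cen [[0.3078, -0.2817, 0.042]] box [[0.287, -0.307], [0.282, -0.262], [0.328, -0.255], [0.333, -0.303]]
drum1 0.88 [382.0, 142.0, 436.0, 195.0] cen [[0.3651, -0.2069, 0.042]] box [[0.366, -0.244], [0.329, -0.215], [0.362, -0.17], [0.402, -0.198]]
drum1 0.74 [198.0, 207.0, 254.0, 262.0] cen [[0.4563, -0.3962, 0.042]] box [[0.468, -0.43], [0.419, -0.388], [0.443, -0.363], [0.493, -0.404]]
```

View pics/w3.png

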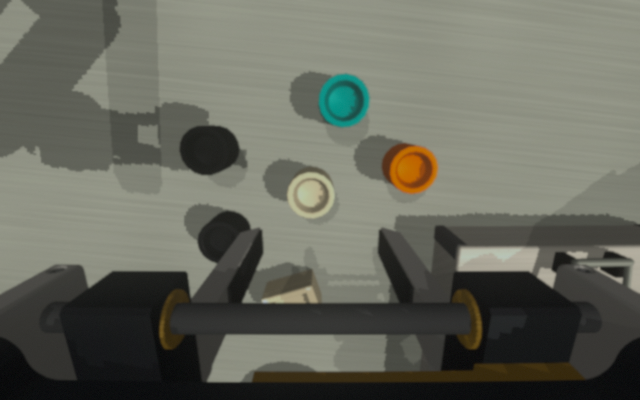

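The plaster drum is at (311,193). The orange one is at (413,168), the turquoise at (344,100) and the black ones at (210,150) and (224,237). My target is the plaster one.

Emit:
{"op": "move_arm", "data": {"series": [[[80,5.5,-8.5,20,0,0,0],[80,5.5,-8.5,60,0,0,0],[80,5.5,-8.5,100,0,0,0],[80,5.5,-8.5,135,0,0,0],[80,5.5,-8.5,152,0,0,0],[80,5.5,-8.5,152,0,0,0],[80,5.5,-8.5,152,0,0,0],[40,5.5,-8.5,152,0,0,0]]]}}

```text
clock: 7.92
tool_pos: [0.4039, -0.3052, 0.0127]
tcp_rot: [-0.163, 3.135, -0.003]
wrist_force: [0.3, -1.0, 0.5]
opening: 0.0764
grasp_force: 0.0
```

Emit:
{"op": "move_arm", "data": {"series": [[[40,0,0,0,0,0,0],[40,0,0,0,0,0,0],[40,0,0,0,0,0,0],[40,0,0,0,0,0,0],[40,0,0,-40,0,0,0],[40,0,0,-80,0,0,0],[40,0,0,-120,0,0,0],[40,0,0,-160,0,0,0]]]}}

```text
clock: 8.58
tool_pos: [0.4016, -0.3048, 0.1726]
tcp_rot: [0.16, -3.137, -0.001]
wrist_force: [-0.5, -0.3, -1.0]
opening: 0.0492
grasp_force: 25.0
```

Run:
```python
from h import *
s=telemetry.get_state();print(s["tool_pos"],s["opening"],s["grasp_force"])
t=case2w((.026,.05,.16))[0];print(t,rel(t,1.673))
```

```text
[ 0.40159765 -0.30475717  0.17257296] 0.04923303126270917 24.999577403068542
[0.57605184 0.04334622 0.16      ] [[-209.0, 328.5, 12.7], [0.001, -0.001, -0.0]]
```

Emit:
{"op": "move_arm", "data": {"series": [[[40,-209,328,5,0,0,0],[40,-209,328,5,0,0,0],[40,-209,328,5,0,0,0],[40,-209,328,5,0,0,0],[40,-209,328,5,0,0,0],[40,-209,328,5,0,0,0],[40,-209,328,5,0,0,0],[40,-209,328,5,0,0,0]]]}}

```text
clock: 9.25
tool_pos: [0.552, -0.0053, 0.1668]
tcp_rot: [-0.16, 3.137, -0.0]
wrist_force: [0.7, -0.4, -1.4]
opening: 0.0494
grasp_force: 25.0
```

Run:
```python
from h import *
t=case2w((.026,.05,.16))[0];print(rel(t,1.673),telemetry.get_state()["opening"])
```

```text
[[-28.9, 46.0, 6.8], [-0.0, 0.0, -0.0]] 0.04937808577026708
```

Emit:
{"op": "move_arm", "data": {"series": [[[40,-29.5,46.5,7,0,0,0],[40,-29.5,46.5,7,0,0,0],[40,-29.5,46.5,7,0,0,0],[40,-29.5,46.5,7,0,0,0],[40,-29.5,46.5,7,0,0,0]]]}}

```text
clock: 9.67
tool_pos: [0.5758, 0.0407, 0.1598]
tcp_rot: [0.159, -3.137, 0.001]
wrist_force: [-0.5, 0.3, -1.2]
opening: 0.0497
grasp_force: 25.0
```

Run:
```python
from h import *
t=case2w((.026,.05,.016))[0];print(rel(t,1.673),telemetry.get_state()["opening"])
i=camera_info("wrist");im=camera("wrist");cv2.imwrite("pics/w4.png",im)
```

```text
[[-0.6, 2.7, 143.8], [-0.001, -0.001, -0.001]] 0.049689393199658066
```

View pics/w4.png

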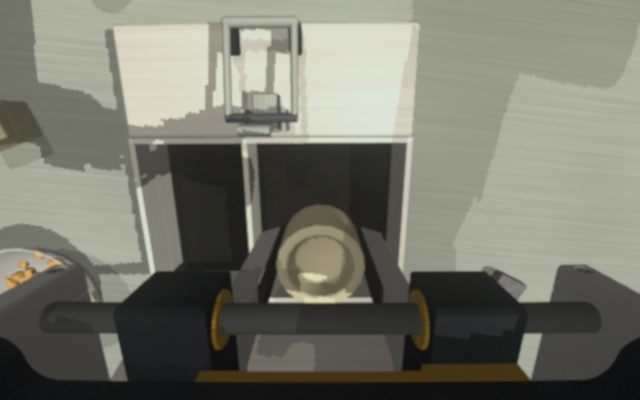

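The drum is held over the near half of the wide bay, and the loop is laid back over the deck at (262,70).

Emit:
{"op": "move_arm", "data": {"series": [[[40,0,2,40,0,0,0],[40,0,2,80,0,0,0],[40,0,2,110,0,0,0],[40,0,2,130,0,0,0],[40,0,2,140,0,0,0],[40,0,2,144,0,0,0],[40,0,2,144,0,0,0],[40,0,2,144,0,0,0]]]}}

```text
clock: 10.38
tool_pos: [0.577, 0.0426, 0.0175]
tcp_rot: [-0.157, 3.135, -0.001]
wrist_force: [-1.5, -0.9, 0.8]
opening: 0.0499
grasp_force: 25.0
```

Emit:
{"op": "move_arm", "data": {"series": [[[75,0,0,0,0,0,0],[75,0,0,0,0,0,0],[75,0,0,0,0,0,0],[75,0,0,-35,0,0,0],[75,0,0,-75,0,0,0],[75,0,0,-115,0,0,0],[75,0,0,-145,0,0,0],[75,0,0,-145,0,0,0]]]}}

```text
clock: 11.05
tool_pos: [0.5805, 0.044, 0.1704]
tcp_rot: [-0.16, 3.121, -0.002]
wrist_force: [0.5, -0.4, 0.7]
opening: 0.0746
grasp_force: 0.0
```

Run:
```python
from h import *
im=camera("top")
d=outline_of("block1","top")[0];m=cv2.moments(d["region"].astype(np.uint8));print(d["conf"],np.round(onz("top",(m["m10"]/m["m00"],m["m01"]/m["m00"]),.035),3))
print(telemetry.get_state()["tool_pos"],rel([.541,-.311,.16],.415))
```

```text
0.91 [[ 0.538 -0.311  0.035]]
[0.5773563  0.04401729 0.16318093] [[72.4, -349.4, 3.0], [0.003, 0.005, 1.258]]
```

Emit:
{"op": "move_arm", "data": {"series": [[[80,72,-349,0,0,0,1.258],[80,72,-349,0,0,0,1.258],[80,72,-349,0,0,0,1.258],[80,72,-349,0,0,0,1.258],[80,72,-349,0,0,0,1.258],[80,72,-349,0,0,0,1.258],[80,72,-349,0,0,0,1.258],[80,72,-349,0,0,0,1.258]]]}}

```text
clock: 11.82
tool_pos: [0.5408, -0.2889, 0.158]
tcp_rot: [-1.37, -2.822, -0.001]
wrist_force: [1.7, 0.3, -0.1]
opening: 0.0797
grasp_force: 0.0
```

Run:
```python
from h import *
print(rel([.541,-.311,.16],.415))
```

```text
[[-17.5, -13.5, -2.1], [-0.002, -0.004, 0.252]]
```

Emit:
{"op": "move_arm", "data": {"series": [[[80,-16,-12,-2,0,0,0.252],[80,-16,-12,-2,0,0,0.252],[80,-16,-12,-2,0,0,0.252],[80,-16,-12,-2,0,0,0.252],[80,-16,-12,-2,0,0,0.252]]]}}

```text
clock: 12.23
tool_pos: [0.5426, -0.3065, 0.1613]
tcp_rot: [-1.702, -2.637, -0.001]
wrist_force: [-0.0, 0.3, 0.1]
opening: 0.0801
grasp_force: 0.0
```

Run:
```python
from h import *
print(telemetry.get_state()["tool_pos"]);wlook("block1",.042,"w5")
```

```text
[ 0.54261819 -0.30654514  0.16131556]
block1 0.76 [298.0, 166.0, 336.0, 231.0] cen [[0.5378, -0.3098, 0.042]] box [[0.507, -0.288], [0.542, -0.272], [0.571, -0.332], [0.534, -0.349]]
```

View pics/w5.png

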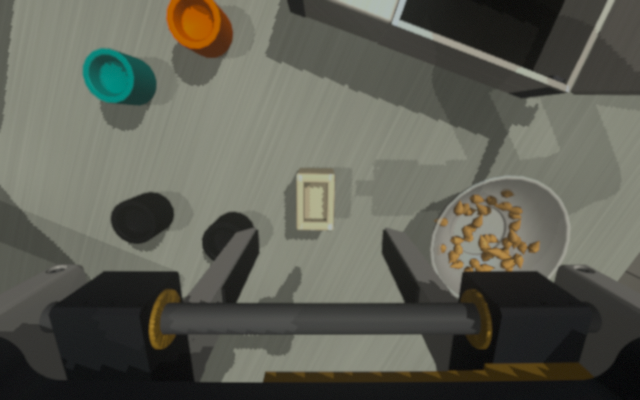

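The block is at (315,203), aligned with the fingers. The bowl is at (505,235), clear of them.

Run:
```python
from h import *
t=onz("wrist",[(315,202)],.042)[0];t[2]=.008;print(t,rel(t,.415))
```

```text
[ 0.53965388 -0.31382076  0.008     ] [[-5.5, -6.0, 154.2], [-0.001, -0.001, 0.009]]
```

Emit:
{"op": "move_arm", "data": {"series": [[[80,-5,-5,20,0,0,0.01],[80,-5,-5,60,0,0,0.01],[80,-5,-5,100,0,0,0.01],[80,-5,-5,135,0,0,0.01],[80,-5,-5,152,0,0,0.01],[80,-5,-5,152,0,0,0.01],[80,-5,-5,152,0,0,0.01],[30,-5,-5,152,0,0,0.01]]]}}

```text
clock: 13.0
tool_pos: [0.5419, -0.3146, 0.013]
tcp_rot: [1.718, 2.626, -0.0]
wrist_force: [-0.6, -0.3, -0.3]
opening: 0.0765
grasp_force: 0.0
```

Emit:
{"op": "move_arm", "data": {"series": [[[30,0,0,0,0,0,0],[30,0,0,0,0,0,0],[30,0,0,0,0,0,0],[30,0,0,0,0,0,0],[30,0,0,0,0,0,0],[30,0,0,-40,0,0,0],[30,0,0,-80,0,0,0],[30,0,0,-120,0,0,0]]]}}

```text
clock: 13.67
tool_pos: [0.5393, -0.3134, 0.1303]
tcp_rot: [-1.719, -2.624, -0.001]
wrist_force: [0.1, -0.9, -2.2]
opening: 0.0397
grasp_force: 25.0
```

Run:
```python
from h import *
s=telemetry.get_state();print(s["tool_pos"],s["opening"],s["grasp_force"])
t=case2w((.047,-.0775,.15))[0];print(t,rel(t,1.673))
```

```text
[ 0.53931176 -0.31342544  0.13026933] 0.03974509904728732 24.97771292924881
[ 0.60992651 -0.08135244  0.15      ] [[184.6, 157.4, -19.4], [0.001, -0.005, -1.262]]
```

Emit:
{"op": "move_arm", "data": {"series": [[[30,184,157,-19,0,0,-1.258],[30,184,157,-19,0,0,-1.258],[30,184,157,-19,0,0,-1.258],[30,184,157,-19,0,0,-1.258],[30,184,157,-19,0,0,-1.258],[30,184,157,-19,0,0,-1.258],[30,184,157,-19,0,0,-1.258],[30,184,157,-19,0,0,-1.258]]]}}

```text
clock: 14.33
tool_pos: [0.611, -0.08, 0.1493]
tcp_rot: [-0.234, -3.132, -0.001]
wrist_force: [0.1, -0.8, -2.2]
opening: 0.0396
grasp_force: 25.0
```

Run:
```python
from h import *
t=case2w((.047,-.0775,.15))[0];print(t,rel(t,1.673))
```

```text
[ 0.60992651 -0.08135244  0.15      ] [[0.9, -1.5, -0.7], [0.0, -0.001, -0.251]]
```

Emit:
{"op": "move_arm", "data": {"series": [[[30,1,-1,0,0,0,-0.25],[30,1,-1,0,0,0,-0.25],[30,1,-1,0,0,0,-0.25],[30,1,-1,0,0,0,-0.25],[30,1,-1,0,0,0,-0.25]]]}}

```text
clock: 14.75
tool_pos: [0.6095, -0.0837, 0.1494]
tcp_rot: [0.137, -3.138, -0.0]
wrist_force: [-0.7, -0.2, -2.3]
opening: 0.0399
grasp_force: 25.0
```

Run:
```python
from h import *
t=case2w((.047,-.0775,.016))[0];print(t,rel(t,1.673))
im=camera("wrist");cv2.imwrite("pics/w6.png",im)
```

```text
[ 0.60992651 -0.08135244  0.016     ] [[-0.8, 2.3, 133.4], [0.0, -0.001, -0.015]]
```

View pics/w6.png

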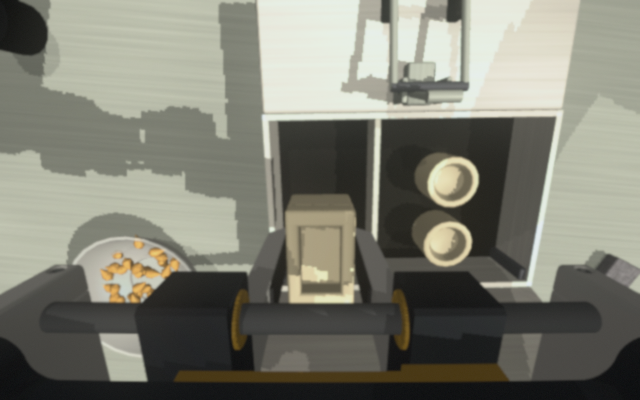

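Both drums stand in the wide bay at (453,180) and (447,243). The block is held over the narrow bay.

Emit:
{"op": "move_arm", "data": {"series": [[[30,-0.5,1.5,40,0,0,-0.015],[30,-0.5,1.5,75,0,0,-0.015],[30,-0.5,1.5,105,0,0,-0.015],[30,-0.5,1.5,122,0,0,-0.015],[30,-0.5,1.5,130,0,0,-0.015],[30,-0.5,1.5,134,0,0,-0.015],[30,-0.5,1.5,134,0,0,-0.015],[30,-0.5,1.5,134,0,0,-0.015]]]}}

```text
clock: 15.47
tool_pos: [0.6091, -0.0815, 0.0218]
tcp_rot: [0.163, -3.136, -0.002]
wrist_force: [-13.5, 4.0, 21.9]
opening: 0.0398
grasp_force: 25.0
```

Emit:
{"op": "move_arm", "data": {"series": [[[54,0,0,0,0,0,0],[54,0,0,0,0,0,0],[54,0,0,0,0,0,0],[54,0,0,-35,0,0,0],[54,0,0,-75,0,0,0],[54,0,0,-115,0,0,0],[54,0,0,-155,0,0,0],[54,0,0,-185,0,0,0]]]}}

```text
clock: 16.13
tool_pos: [0.6109, -0.0824, 0.2044]
tcp_rot: [-0.164, 3.134, -0.002]
wrist_force: [0.6, -0.1, 0.9]
opening: 0.0539
grasp_force: 0.0
```

Run:
```python
from h import *
print(telemetry.get_state()["tool_pos"])
im=camera("wrist");
i=camera_info("side");j=camera("side")
# lid angle overlay candidates on side: project free edge corners for angles
c=json.load(open("case.json"))
def lidpt(a,r,y,off=0): # shut: pointing -x from hinge at .1325
    return (.1325-r*np.cos(a)+off*np.sin(a),y,.065+r*np.sin(a)+off*np.cos(a))
for a in(1.5,1.6,1.7,1.8,1.9):
    print(a,np.round(proj("side",case2w([lidpt(a,.17,.13),lidpt(a,.17,-.13),lidpt(a,0,.13)]),i)).tolist(), np.round(proj("top",case2w([lidpt(a,.17,.13),lidpt(a,.17,-.13)]))).tolist())
k=cv2.resize(j[120:270,220:380],None,fx=3.4,fy=3.4,interpolation=cv2.INTER_CUBIC)
im=cv2.resize(im,(400,250));o=np.zeros((510,800,3),np.uint8);o[:250,400:]=im;o[:,:400]=k[:,:400] if 0 else cv2.resize(k,(400,375))[:510].copy() if 0 else np.vstack([cv2.resize(k,(400,375)),np.zeros((135,400,3),np.uint8)])
cv2.imwrite("pics/m7.png",o)
```

```text
[ 0.6109122  -0.08239487  0.20439597]
1.5 [[267.0, 180.0], [281.0, 136.0], [266.0, 231.0]] [[240.0, 143.0], [363.0, 131.0]]
1.6 [[261.0, 179.0], [276.0, 136.0], [266.0, 231.0]] [[239.0, 135.0], [362.0, 123.0]]
1.7 [[255.0, 180.0], [270.0, 136.0], [266.0, 231.0]] [[238.0, 127.0], [361.0, 116.0]]
1.8 [[248.0, 180.0], [265.0, 137.0], [266.0, 231.0]] [[238.0, 120.0], [360.0, 108.0]]
1.9 [[243.0, 181.0], [260.0, 138.0], [266.0, 231.0]] [[238.0, 113.0], [359.0, 102.0]]
```

View pics/m7.png

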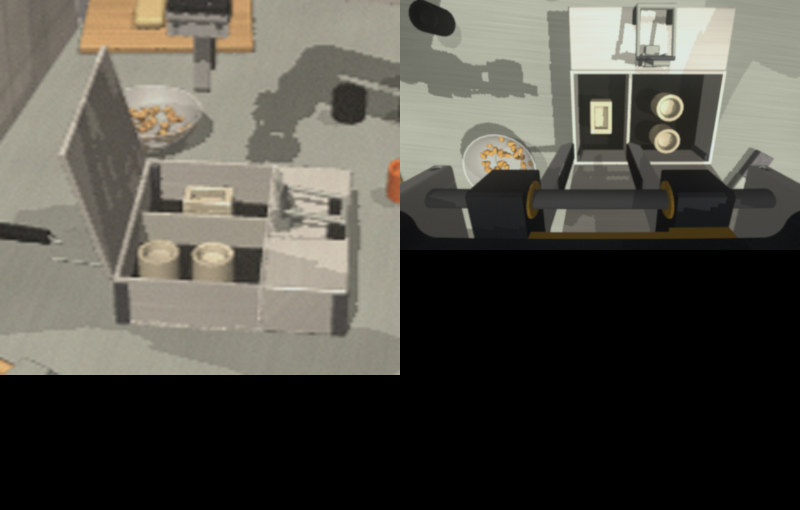

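The block is in the narrow bay and both drums are in the wide bay. The lid leans back at roughly 1.85 rad. The contact force on the block needs a closer check.

Run:
```python
from h import *
i=camera_info("wrist");im=camera("wrist")
for q,h in(("block1",.048),("drum1",.048)):
  for d in outline_of(q,"wrist")[:4]:
    c=max(cv2.findContours(d["region"].astype(np.uint8),0,2)[0],key=cv2.contourArea)
    b=cv2.boxPoints(cv2.minAreaRect(c));w=onz("wrist",b,h,i)
    cs=(w-np.r_[json.load(open("case.json"))[:2],0])@R.from_euler('z',.102).as_matrix()
    print(q,round(d["conf"],2),np.round(cs[:,:2],3).tolist())
    
# predicted outline of block at nominal pose z=.006 and .014
for z0,col in((.006,(0,0,255)),):
  for p in[(sx*.031+.047,sy*.02-.0775,z0+zz) for sx in(-1,1) for sy in(-1,1) for zz in(0,.042)]:
    u=proj("wrist",case2w(p),i)[0];cv2.circle(im,(int(round(u[0])),int(round(u[1]))),1,col,-1)
k=im[100:275,260:530];cv2.imwrite("pics/w8.png",cv2.resize(k,None,fx=2.9,fy=2.9,interpolation=cv2.INTER_CUBIC))
```

```text
block1 0.69 [[0.076, -0.097], [0.011, -0.095], [0.012, -0.057], [0.077, -0.057]]
block1 0.38 [[-0.142, -0.13], [-0.144, 0.139], [0.205, 0.208], [0.206, -0.144]]
drum1 0.71 [[0.083, 0.005], [0.047, 0.036], [0.091, 0.083], [0.128, 0.052]]
drum1 0.69 [[-0.115, -0.409], [-0.155, -0.378], [-0.124, -0.308], [-0.083, -0.337]]
drum1 0.65 [[0.04, 0.008], [-0.007, 0.02], [0.011, 0.078], [0.059, 0.068]]
```

View pics/w8.png

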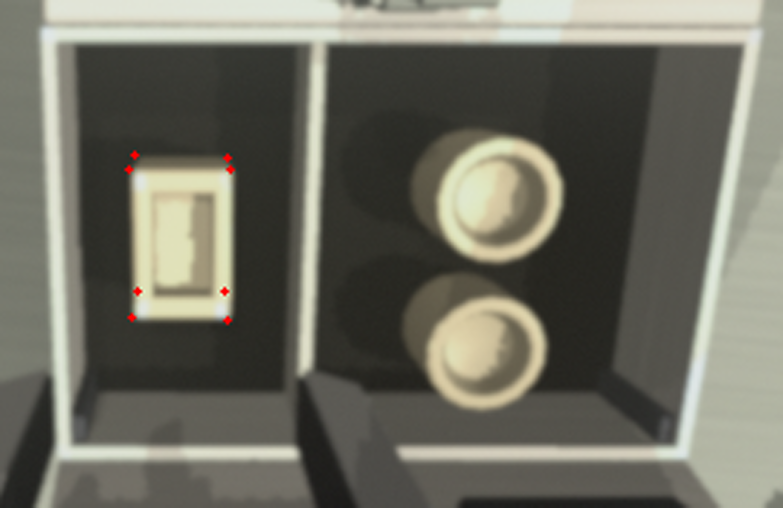

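The block matches the projected flat pose (red dots), and all three moulds stand well. Next is the lid: reach behind it off-centre, clear of the keeper, and draw it over.

```bash
cat >> h.py <<'E'
def incase():
    s=telemetry.get_state();c=json.load(open("case.json"))
    return np.round((s["tool_pos"]-np.r_[c[:2],0])@R.from_euler('z',c[2]).as_matrix()*1000,1), np.round(s["wrist_force"],1), rel([0,0,0],1.673)[1]
E
python3 - <<'E'
from h import *
print(incase())
E
```

```text
(array([ 46.7, -78.2, 199.2]), array([-0.4, -0.6, -0.6]), [0.001, -0.002, 0.003])
```

Emit:
{"op": "move_arm", "data": {"series": [[[0,0,30,-35,0,0,0],[0,-10,50,-70,0,0,0],[0,-30,80,-90,0,0,0],[0,-60,105,-95,0,0,0],[0,-95,128,-95,0,0,0],[0,-130,128,-95,0,0,0],[0,-160,128,-95,0,0,0],[0,-160,128,-95,0,0,0]]]}}

```text
clock: 17.05
tool_pos: [0.7603, 0.0631, 0.2818]
tcp_rot: [0.166, -3.123, -0.001]
wrist_force: [0.9, -0.3, -2.7]
opening: 0.0042
grasp_force: 0.0
```

Run:
```python
from h import *
print(incase(),telemetry.get_state()["qpos"])
```

```text
(array([211.3,  50.9, 281.8]), array([ 0.9, -0.3, -2.7]), [0.002, -0.014, 0.004]) [ 8.50516828e-03  6.47594897e-01  4.83286885e-01  2.16692540e-04
  2.02529233e+00 -1.66854264e+00]
```

Emit:
{"op": "move_arm", "data": {"series": [[[0,0,0,20,0,0,0],[0,0,0,40,0,0,0],[0,0,0,60,0,0,0],[0,0,0,80,0,0,0],[0,0,0,88,0,0,0],[0,0,0,88,0,0,0]]]}}

```text
clock: 17.55
tool_pos: [0.7535, 0.0617, 0.2017]
tcp_rot: [0.164, -3.127, -0.001]
wrist_force: [0.7, -0.6, 0.3]
opening: 0.0007
grasp_force: 0.0
```

Run:
```python
from h import *
x=incase();print(x)
S=np.array([206,50,0.]);P0=x[0]
prev=None
for a in [1.75,1.65,1.57,1.45,1.3,1.15,1,.85,.7,.55,.4,.3,.2,.1,.03,0]:
    r=.14
    px=.1325-r*np.cos(a)+.008*np.sin(a)+.008; pz=.065+r*np.sin(a)+.008*np.cos(a)
    if a>1.57: px=.1325-.17*np.cos(a)+.008*np.sin(a)+.008; pz=.205
    print(a,"tool x",round(-(px*1000-P0[0]),1),"tool z",round(-(pz*1000-P0[2]),1))
```

```text
(array([204.4,  50.2, 201.7]), array([ 0.7, -0.6,  0.3]), [0.001, -0.01, 0.003])
1.75 tool x 25.7 tool z -3.3
1.65 tool x 42.5 tool z -3.3
1.57 tool x 56.0 tool z -3.3
1.45 tool x 72.8 tool z -3.2
1.3 tool x 93.6 tool z -0.3
1.15 tool x 113.8 tool z 5.6
1 tool x 132.8 tool z 14.6
0.85 tool x 150.3 tool z 26.2
0.7 tool x 165.8 tool z 40.4
0.55 tool x 179.1 tool z 56.7
0.4 tool x 189.7 tool z 74.8
0.3 tool x 195.3 tool z 87.7
0.2 tool x 199.5 tool z 101.0
0.1 tool x 202.4 tool z 114.8
0.03 tool x 203.6 tool z 124.5
0 tool x 203.9 tool z 128.7
```

Emit:
{"op": "move_arm", "data": {"series": [[[0,15,0,-2,0,0,0],[0,35,0,-3,0,0,0],[0,55,0,-3,0,0,0],[0,75,0,-3,0,0,0],[0,95,0,0,0,0,0],[0,114,0,6,0,0,0],[0,133,0,15,0,0,0],[0,133,0,15,0,0,0]]]}}

```text
clock: 18.22
tool_pos: [0.6205, 0.0478, 0.193]
tcp_rot: [0.165, -3.135, -0.0]
wrist_force: [0.8, 0.7, -0.5]
opening: 0.0004
grasp_force: 0.0
```

Run:
```python
from h import *
x=incase();print(x)
camera("side");d=outline_of("lid","side")
i=camera_info("side")
print([(round(k["conf"],2),k["bbox"]) for k in d[:2]])
for a in(.7,.85,1,1.15,1.3,1.86):
    print(a,np.round(proj("side",case2w([(.1325-.17*np.cos(a),y,.065+.17*np.sin(a)) for y in(.13,-.13)]),i)).tolist())
```

```text
(array([ 70.7,  49.9, 193. ]), array([ 0.8,  0.7, -0.5]), [0.0, -0.002, 0.003])
[(0.65, [262.7, 145.9, 301.6, 230.9]), (0.58, [209.6, 208.9, 267.0, 229.4])]
0.7 [[311.0, 201.0], [319.0, 155.0]]
0.85 [[305.0, 195.0], [314.0, 150.0]]
1 [[297.0, 190.0], [307.0, 145.0]]
1.15 [[289.0, 186.0], [300.0, 141.0]]
1.3 [[280.0, 182.0], [292.0, 138.0]]
1.86 [[245.0, 181.0], [262.0, 137.0]]
```

Emit:
{"op": "move_arm", "data": {"series": [[[0,17,0,12,0,0,0],[0,33,0,26,0,0,0],[0,46,0,42,0,0,0],[0,57,0,60,0,0,0],[0,62,0,73,0,0,0],[0,66,0,86,0,0,0],[0,69,0,98,0,0,0],[0,70,0,105,0,0,0]]]}}

```text
clock: 18.98
tool_pos: [0.5545, 0.0405, 0.0872]
tcp_rot: [0.165, -3.137, 0.0]
wrist_force: [-1.1, -0.6, 1.9]
opening: 0.0004
grasp_force: 0.7
```

Run:
```python
from h import *
print(incase())
```

```text
(array([ 4.3, 49.4, 87.2]), array([-1.1, -0.6,  1.9]), [-0.0, -0.0, 0.003])
```

Emit:
{"op": "move_arm", "data": {"series": [[[0,0,0,6,0,0,0],[0,0,0,11,0,0,0],[0,0,0,13,0,0,0],[0,0,0,14.5,0,0,0],[0,0,0,14.5,0,0,0],[0,0,0,14.5,0,0,0]]]}}

```text
clock: 19.48
tool_pos: [0.5544, 0.0408, 0.0736]
tcp_rot: [-0.165, 3.136, 0.0]
wrist_force: [-0.3, -0.3, -0.2]
opening: 0.0003
grasp_force: 0.0
```

Run:
```python
from h import *
print(incase())
```

```text
(array([ 4.2, 49.7, 73.6]), array([-0.3, -0.3, -0.2]), [0.0, 0.001, 0.003])
```

Emit:
{"op": "move_arm", "data": {"series": [[[0,0,0,2,0,0,0],[0,0,0,3,0,0,0],[0,0,0,3,0,0,0]]]}}

```text
clock: 19.73
tool_pos: [0.5547, 0.0408, 0.0731]
tcp_rot: [-0.165, 3.135, -0.0]
wrist_force: [-3.3, -0.2, 9.8]
opening: 0.0003
grasp_force: 4.7
```

Run:
```python
from h import *
print(incase())
```

```text
(array([ 4.5, 49.6, 73.1]), array([-3.3, -0.2,  9.8]), [-0.0, 0.003, 0.003])
```

Emit:
{"op": "move_arm", "data": {"series": [[[0,0,0,-35,0,0,0],[0,0,-20,-75,0,0,0],[0,0,-50,-115,0,0,0],[0,0,-50,-140,0,0,0],[0,0,-50,-140,0,0,0],[0,0,-50,-140,0,0,0]]]}}

```text
clock: 20.23
tool_pos: [0.5608, -0.0097, 0.2136]
tcp_rot: [-0.163, 3.131, -0.001]
wrist_force: [-1.0, -0.5, -0.6]
opening: 0.0003
grasp_force: 0.0
```

Run:
```python
from h import *
print(incase())
i=camera_info("wrist");im=camera("wrist")
# lever tip predictions
for k,a in enumerate(np.arange(0,2.01,.25)):
    p=(-.0525-.043*np.cos(a),0,.085+.043*np.sin(a));u=proj("wrist",case2w(p),i)[0];print(round(a,2),np.round(u))
for p in[(-.0525,0,.085),(.0135-.004,0,.084)]: print(np.round(proj("wrist",case2w(p),i)[0]))
b=im[30:280,180:480].copy();b=cv2.resize(b,None,fx=2.4,fy=2.4,interpolation=cv2.INTER_CUBIC)
cv2.imwrite("pics/w9.png",b)
```

```text
(array([  5.4,  -1.2, 213.6]), array([-1. , -0.5, -0.6]), [-0.001, 0.007, 0.002])
0.0 [321.  95.]
0.25 [321.  95.]
0.5 [321.  99.]
0.75 [321. 106.]
1.0 [321. 115.]
1.25 [321. 126.]
1.5 [321. 139.]
1.75 [321. 151.]
2.0 [321. 162.]
[321. 139.]
[321. 198.]
```

View pics/w9.png

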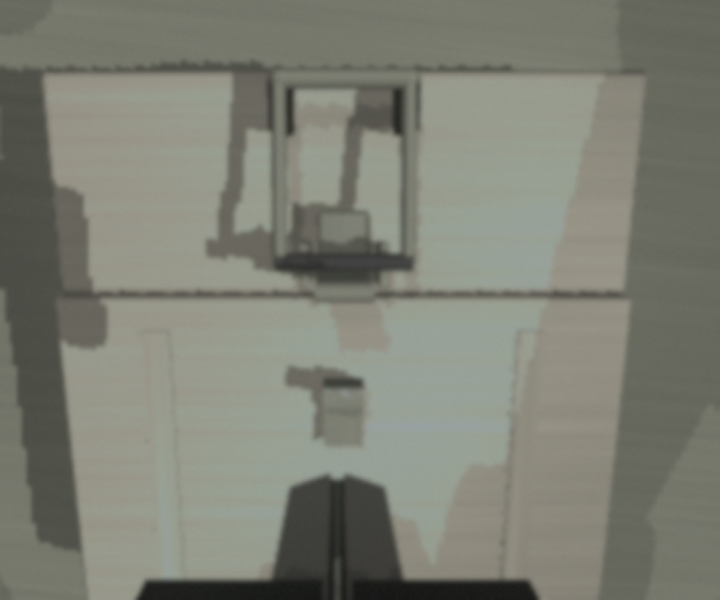

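The lid is shut. The lever stands at about 1.7 rad, with its tip near (324,148). The loop is laid back with its bar near (324,62), and the keeper is at (323,188–215). I'll push the lever further towards the lid first.

Emit:
{"op": "move_arm", "data": {"series": [[[0,30,1,0,0,0,0],[0,65,2,0,0,0,0],[0,93,2,10,0,0,0],[0,93,2,45,0,0,0],[0,93,2,75,0,0,0],[0,93,2,95,0,0,0],[0,93,2,98,0,0,0],[0,93,2,98,0,0,0]]]}}

```text
clock: 20.95
tool_pos: [0.4641, -0.016, 0.1091]
tcp_rot: [0.166, -3.13, -0.003]
wrist_force: [0.1, 0.5, 0.6]
opening: 0.0002
grasp_force: 0.0
```

Run:
```python
from h import *
print(incase())
```

```text
(array([-91.5,   2.3, 109.1]), array([0.1, 0.5, 0.6]), [0.002, -0.007, 0.004])
```

Emit:
{"op": "move_arm", "data": {"series": [[[0,-15,0,0,0,0,0],[0,-30,0,0,0,0,0],[0,-38,0,0,0,0,0],[0,-43,0,0,0,0,0],[0,-46,0,0,0,0,0],[0,-46,0,0,0,0,0]]]}}

```text
clock: 21.45
tool_pos: [0.5083, -0.0123, 0.1127]
tcp_rot: [0.165, -3.127, 0.001]
wrist_force: [-11.3, -0.7, 6.5]
opening: 0.0006
grasp_force: 6.6
```

Run:
```python
from h import *
print(incase())
```

```text
(array([-47.1,   1.5, 112.7]), array([-11.3,  -0.7,   6.5]), [0.0, -0.011, 0.003])
```

Emit:
{"op": "move_arm", "data": {"series": [[[0,15,0,0,0,0,0],[0,30,0,-30,0,0,0],[0,45,0,-70,0,0,0.1],[30,60,0,-85,0,0,0.22],[30,74,0,-85,0,0,0.34],[30,74,0,-85,0,0,0.46],[30,74,0,-85,0,0,0.58],[30,74,0,-85,0,0,0.7]]]}}

```text
clock: 22.12
tool_pos: [0.439, -0.0198, 0.1988]
tcp_rot: [0.929, 2.998, 0.001]
wrist_force: [1.0, 0.2, 0.5]
opening: 0.0288
grasp_force: 0.0
```

Emit:
{"op": "move_arm", "data": {"series": [[[30,0,0,0,0,0,0.12],[30,0,0,0,0,0,0.24],[30,0,0,0,0,0,0.36],[30,0,0,0,0,0,0.48],[30,0,0,0,0,0,0.6],[30,0,0,0,0,0,0.72],[30,0,0,0,0,0,0.84],[30,0,0,0,0,0,0.871]]]}}

```text
clock: 22.78
tool_pos: [0.4391, -0.0197, 0.1983]
tcp_rot: [2.106, 2.329, 0.002]
wrist_force: [0.1, 1.2, -0.0]
opening: 0.03
grasp_force: 0.0
```

Run:
```python
from h import *
print(incase(),rel([0,0,0],.102)[1])
i=camera_info("wrist");im=camera("wrist")
for n,p in(("bar",(-.121,.0,.087)),("bar+",(-.121,.026,.087)),("bar-",(-.121,-.026,.087)),("tip",(-.0346,0,.124)),("deckcorner",(-.1325,.13,.065))):
    u=proj("wrist",case2w(p),i)[0];print(n,u); cv2.circle(im,(int(u[0]),int(u[1])),2,(0,0,255),-1)
cv2.imwrite("pics/w10.png",im)
```

```text
(array([-116.7,    1.2,  198.3]), array([ 0.1,  1.2, -0. ]), [0.002, -0.001, 1.569]) [0.002, 0.0, -0.001]
bar [316.52335341 199.92061182]
bar+ [316.43528852 174.59270481]
bar- [316.60840597 224.14809469]
tip [412.48793602 210.35428543]
deckcorner [304.57949289  65.63723462]
```

View pics/w10.png

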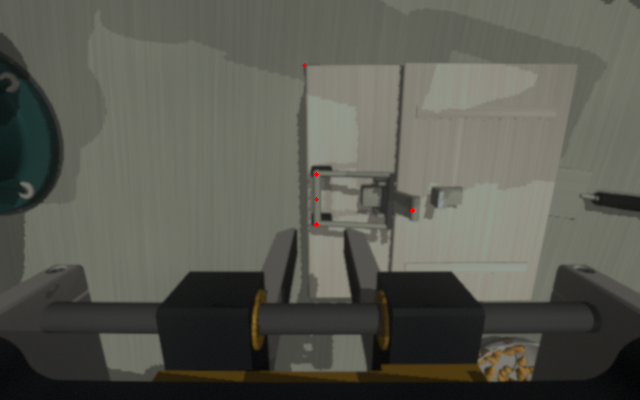

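The projected bar (red dots) sits right on the bar at (316,200). The lever tip leans towards the lid at (412,210), and the keeper is at (447,197).

Emit:
{"op": "move_arm", "data": {"series": [[[30,0,-4,40,0,0,0],[30,0,-4,75,0,0,0],[30,0,-4,105,0,0,0],[30,0,-4,118,0,0,0],[30,0,-4,122,0,0,0],[30,0,-4,122,0,0,0],[0,0,-4,122,0,0,0],[0,0,-4,122,0,0,0]]], "force": 8}}

```text
clock: 23.5
tool_pos: [0.4362, -0.0204, 0.0774]
tcp_rot: [2.099, 2.333, 0.004]
wrist_force: [-0.4, -0.3, -0.1]
opening: 0.0196
grasp_force: 0.0
```

Emit:
{"op": "move_arm", "data": {"series": [[[0,0,0,0,0,0,0],[0,0,0,0,0,0,0],[0,0,0,0,0,0,0]]]}}

```text
clock: 23.75
tool_pos: [0.4359, -0.0203, 0.0767]
tcp_rot: [2.1, 2.333, 0.003]
wrist_force: [1.2, -0.4, 3.4]
opening: 0.0077
grasp_force: 8.0
```

Run:
```python
from h import *
x=incase();print(x,telemetry.get_state()["opening"])
P0=x[0]
piv=np.array([-50.1,98.8]); off=P0[2]-(98.8-72*np.sin(.166))
e0=np.pi+.166
for e in np.arange(3.3,.3,-.15):
    b=piv+72*np.array([np.cos(e),np.sin(e)])
    print(round(e,2),"y",round(b[0]-P0[0],1),"z",round(-(b[1]+off-P0[2]),1))
```

```text
(array([-119.9,    0.9,   76.7]), array([ 1.2, -0.4,  3.4]), [0.002, 0.003, -1.568]) 0.00766419345980765
3.3 y -1.3 z -0.5
3.15 y -2.2 z -11.3
3.0 y -1.5 z -22.1
2.85 y 0.8 z -32.6
2.7 y 4.7 z -42.7
2.55 y 10.0 z -52.1
2.4 y 16.7 z -60.5
2.25 y 24.6 z -67.9
2.1 y 33.5 z -74.0
1.95 y 43.1 z -78.8
1.8 y 53.4 z -82.0
1.65 y 64.1 z -83.7
1.5 y 74.9 z -83.7
1.35 y 85.6 z -82.1
1.2 y 95.9 z -79.0
1.05 y 105.6 z -74.4
0.9 y 114.6 z -68.3
0.75 y 122.5 z -61.0
0.6 y 129.2 z -52.6
0.45 y 134.6 z -43.2
```

Emit:
{"op": "move_arm", "data": {"series": [[[0,0,-1,-11,0,0,0],[0,0,0,-22,0,0,0],[0,0,2,-33,0,0,0],[0,0,6,-43,0,0,0],[0,0,11,-52,0,0,0],[0,0,18,-61,0,0,0],[0,0,26,-68,0,0,0],[0,0,34,-74,0,0,0]]]}}

```text
clock: 24.42
tool_pos: [0.4678, -0.0168, 0.151]
tcp_rot: [-2.101, -2.334, 0.004]
wrist_force: [-2.8, -0.6, 2.9]
opening: 0.0079
grasp_force: 8.0
```

Emit:
{"op": "move_arm", "data": {"series": [[[0,0,10,-5,0,0,0],[0,0,20,-8,0,0,0],[0,0,31,-10,0,0,0],[0,0,42,-10,0,0,0],[0,0,52,-8,0,0,0],[0,0,62,-5,0,0,0],[0,0,72,-1,0,0,0],[0,0,72,-1,0,0,0]]]}}

```text
clock: 25.08
tool_pos: [0.5422, -0.0089, 0.1494]
tcp_rot: [2.101, 2.335, 0.002]
wrist_force: [1.8, -0.0, 4.1]
opening: 0.0075
grasp_force: 8.0
```

Run:
```python
from h import *
print(incase(),telemetry.get_state()["opening"],telemetry.get_state()["grasp_force"])
```

```text
(array([-13. ,   1.5, 149.4]), array([ 1.8, -0. ,  4.1]), [0.001, 0.001, -1.568]) 0.007536999856921029 8.00012469291687
```

Emit:
{"op": "move_arm", "data": {"series": [[[0,0,9,6,0,0,0],[0,0,17,13,0,0,0],[0,0,17,13,0,0,0],[50,0,17,13,0,0,0],[50,0,17,13,0,0,0],[50,0,17,13,0,0,0],[50,0,17,13,0,0,0],[50,0,17,3,0,0,0]]]}}

```text
clock: 25.75
tool_pos: [0.5551, -0.0071, 0.1453]
tcp_rot: [-2.099, -2.332, 0.005]
wrist_force: [-1.1, -0.1, -0.4]
opening: 0.0373
grasp_force: 0.0
```

Emit:
{"op": "move_arm", "data": {"series": [[[50,0,0,-30,0,0,0],[50,0,0,-60,0,0,0],[50,0,-30,-80,0,0,0],[50,0,-60,-80,0,0,0],[50,0,-60,-80,0,0,0],[50,0,-60,-80,0,0,0]]]}}

```text
clock: 26.25
tool_pos: [0.4967, -0.0136, 0.229]
tcp_rot: [2.101, 2.333, 0.003]
wrist_force: [0.8, -0.4, 1.2]
opening: 0.0501
grasp_force: 0.0
```

Run:
```python
from h import *
print(incase())
i=camera_info("wrist");im=camera("wrist")
for p in((.0163,.026,.084),(.0163,-.026,.084),(-.0346,0,.124)):
    print(np.round(proj("wrist",case2w(p),i)[0]))
a=im[120:270,250:520];a=cv2.resize(a,None,fx=2.4,fy=2.4,interpolation=cv2.INTER_CUBIC)
j=camera("side")[150:250,230:380];j=cv2.resize(j,None,fx=2.2,fy=2.2,interpolation=cv2.INTER_CUBIC)
o=np.zeros((590,650,3),np.uint8);o[:360,:648]=a;o[365:585,:330]=j
cv2.imwrite("pics/m11.png",o)
```

```text
(array([-58.7,   1.4, 229. ]), array([ 0.8, -0.4,  1.2]), [0.002, 0.003, -1.568])
[389. 170.]
[386. 215.]
[345. 202.]
```

View pics/m11.png

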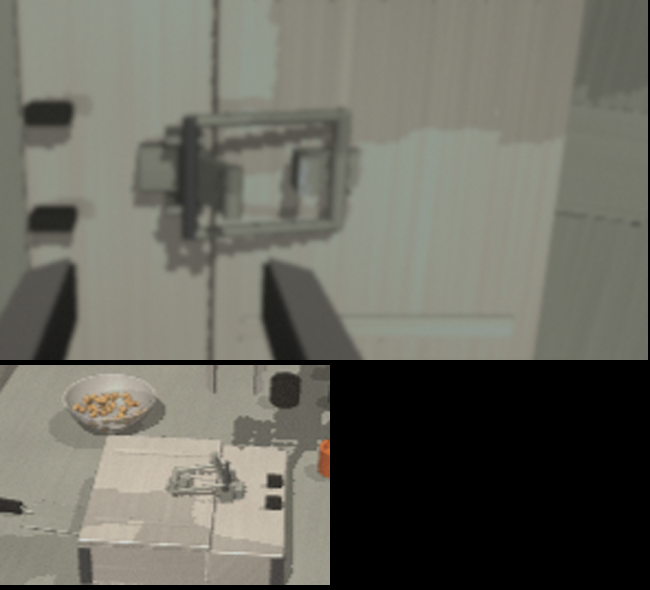

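The loop lies forward over the keeper: the bar at about (393,190) is behind the keeper at (376,190). The lever is still up, and the loop is clear of its rests. Next I push the lever down from the lid side.

Emit:
{"op": "move_arm", "data": {"series": [[[0,0,20,0,0,0,0],[0,0,45.5,0,0,0,0],[0,0,45.5,20,0,0,0],[0,0,45.5,45,0,0,0],[0,0,45.5,65,0,0,0],[0,0,45.5,65,0,0,0],[0,0,45.5,65,0,0,0],[0,0,45.5,65,0,0,0]]], "force": 15}}

```text
clock: 27.02
tool_pos: [0.5434, -0.0088, 0.1632]
tcp_rot: [2.101, 2.335, 0.001]
wrist_force: [0.8, -0.4, 0.3]
opening: 0.0011
grasp_force: 0.0
```

Run:
```python
from h import *
print(incase(),telemetry.get_state()["opening"])
```

```text
(array([-11.8,   1.5, 163.2]), array([ 0.8, -0.4,  0.3]), [0.001, 0.001, -1.568]) 0.0011448763009276617
```

Emit:
{"op": "move_arm", "data": {"series": [[[0,0,-0.5,20,0,0,0],[0,0,-0.5,38,0,0,0],[0,0,-0.5,45,0,0,0],[0,0,-6,45,0,0,0],[0,0,-15,44,0,0,0],[0,0,-24,43,0,0,0],[0,0,-35.5,43,0,0,0],[0,0,-45.5,46,0,0,0]]]}}

```text
clock: 27.68
tool_pos: [0.4975, -0.0138, 0.1192]
tcp_rot: [2.099, 2.332, 0.004]
wrist_force: [0.5, 0.4, 0.6]
opening: 0.0004
grasp_force: 0.4
```

Run:
```python
from h import *
print(incase())
```

```text
(array([-58. ,   1.2, 119.2]), array([0.5, 0.4, 0.6]), [0.003, 0.004, -1.568])
```

Emit:
{"op": "move_arm", "data": {"series": [[[0,0,-9,4,0,0,0],[0,0,-22,8,0,0,0],[0,0,-29,13,0,0,0],[0,0,-33,19,0,0,0],[0,0,-35,24,0,0,0],[0,0,-35,28,0,0,0],[0,0,-35,30,0,0,0],[0,0,-35,30,0,0,0]]]}}

```text
clock: 28.35
tool_pos: [0.4615, -0.0175, 0.0898]
tcp_rot: [-2.101, -2.334, 0.003]
wrist_force: [-9.7, 1.2, 19.0]
opening: 0.0005
grasp_force: 9.5
```

Run:
```python
from h import *
print(incase())
```

```text
(array([-94.2,   1.2,  89.8]), array([-9.7,  1.2, 19. ]), [-0.002, -0.001, -1.568])
```

Emit:
{"op": "move_arm", "data": {"series": [[[0,0,0,-20,0,0,0],[0,0,0,-60,0,0,0],[0,0,10,-100,0,0,0],[0,0,35,-140,0,0,0],[0,0,35,-140,0,0,0],[0,0,35,-140,0,0,0]]]}}

```text
clock: 28.85
tool_pos: [0.4996, -0.0137, 0.2289]
tcp_rot: [2.098, 2.332, 0.005]
wrist_force: [-0.6, -0.4, -0.0]
opening: 0.0002
grasp_force: 0.0
```

Run:
```python
from h import *
print(incase())
i=camera_info("wrist");im=camera("wrist");cv2.imwrite("pics/w12.png",im)
for q in("lever","loop","keeper"):
  for d in outline_of(q,"wrist")[:2]:
    print(q,round(d["conf"],2),np.round(d["bbox"]))
for n,p in(("tip0",(-.0995,0,.085)),("tip.26",(-.0525-.047*np.cos(.26),0,.085+.047*np.sin(.26))),("tip.8",(-.0525-.047*np.cos(.8),0,.085+.047*np.sin(.8))),("bar",(.0085,0,.0835)),("barfree",(.0205,0,.0835)),("keepfront",(-.0005,0,.0945))):
    print(n,np.round(proj("wrist",case2w(p),i)[0]))
# row profile through bar (column scan at y=+/-18 mm between keeper and rods)
for y in(.016,-.016):
    ps=proj("wrist",case2w([(x,y,.0835) for x in np.arange(-.005,.031,.002)]),i)
    print([int(im[int(round(v)),int(round(u))].mean()) for u,v in ps])
```

```text
(array([-55.9,   1. , 228.9]), array([-0.6, -0.4, -0. ]), [0.003, 0.005, -1.568])
lever 0.63 [282. 166. 382. 216.]
loop 0.89 [311. 164. 382. 218.]
keeper 0.94 [337.  68. 501. 287.]
tip0 [281. 192.]
tip.26 [282. 195.]
tip.8 [291. 200.]
bar [377. 192.]
barfree [388. 192.]
keepfront [371. 194.]
[122, 123, 117, 104, 78, 67, 83, 97, 98, 110, 125, 133, 141, 141, 139, 139, 141, 141]
[86, 86, 87, 87, 82, 80, 90, 108, 106, 117, 125, 136, 140, 140, 138, 138, 139, 139]
```

```bash
python3 -c "
from h import *
print(ticket.sign_off())"
```

```text
the job is handed in; nothing more can be done
None
```

I put all three moulds on the bench (two drums and one block) in their bays, shut the lid, hooked the loop and pressed the lever right down. I then handed the job in; no verdict came back, but my last wrist-camera measurements put the bar at its seat and the lever fully down.

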